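# Drop the cleat and pole tips from the hopper into the drawer box and bolt the trap again

### The job

Draw the bolt of the hopper and swing its trap-door bottom wide open with the lever, so that the ice cleat and both pole tips drop into the drawer box below. Then swing the trap-door fully shut, push the bolt fully home and let go. Leave the other things on the bench where they are.

Things in the scene. Friction and masses are not known exactly. Their poses are not given: they have to be found in the camera images.
- hopper: Plywood hopper on a stand, fixed to the bench; origin on the bench under its middle; its own x points to its back, its FRONT (lever and bolt) faces its -x, z up. Outlet 165 mm up; side walls at y = +-70 mm; front and back walls flare outward to a rim 302 mm high, 128 mm ahead of and behind the middle.
- hopper_rim (a point): Middle of the front rim, which overhangs lever and bolt: a gripper coming straight down on a knob hits it. Tilt the tool about 40 degrees, so that it comes in from the front and above.
- trap (a joint): Trap-door, the bottom of the hopper, rad: 0 shut, 1.15 wide open (stop). Opening turns it about the hopper +y axis (right-hand) through point trap_hinge: the panel (130 mm long, behind the hinge) swings down and the lever in front swings up. Stiff hinge (0.45 N m): stays where it is left, even loaded.
- trap_hinge (a point): Hinge line of the trap-door (runs along hopper y), 65 mm ahead of the hopper middle, 165 mm up.
- trap_knob (a point): Centre of the black cylinder knob ending the trap-door lever: 28 mm diameter, 32 mm long along hopper y; pinched on its two flat ends it can swivel between the fingers. 110 mm from the hinge; trap shut: 84 mm ahead of and 71 mm below the hinge; wide open: lever slopes 26 degrees up to the front. Lever bar 12 mm thick.
- bolt (a joint): Slide bolt, m: 0 home (latched: its 10 mm rod lies across the top of the lever, so the trap cannot open), 0.035 fully withdrawn (stop). It slides along the hopper's -y direction to withdraw; it frees the lever once past 0.025. About 2 N of friction, stays where it is left. Pushed in while the trap is open, it keeps the trap from shutting.
- bolt_knob (a point): Centre of the bolt's black round-ended knob, 18 mm thick, 34 mm long; it stands out from the rod to the front and up, leaning 40 degrees from vertical (pinch it along hopper y). Moves with the bolt. At home it is 65 mm to the -y side of the lever.
- drawer_in (a point): Centre of the inner floor of the open wooden drawer box that stands, fixed, under the hopper; axes as the hopper's. Inside 178 mm (x) by 114 mm (y), walls 42 mm above this floor.
- cleat_center (a point): Centre of the yellow hard ice cleat, a flat U 66 x 48 x 18 mm with steel studs, lying on the trap-door inside the hopper.
- tip_a_center (a point): Middle of one aluminium trekking-pole tip, 66 mm long, 18 mm thick, lying on the trap-door in the hopper.
- tip_b_center (a point): Middle of the other, identical pole tip in the hopper.
- stand_lid: Bystander: white ceramic umbrella-stand lid, disc 170 mm across, 52 mm high with its knob; origin at the centre of its underside.
- wax_tin: Bystander: bare aluminium wax tin, 68 mm across, 42 mm high; origin at the centre of its underside.
- boot_brush: Bystander: small hand brush lying down; origin at the centre of its underside.
- mug: Bystander: white mug, 80 mm across, 85 mm high; origin at the centre of its underside.
- torch: Bystander: aluminium torch lying down, 120 mm long, head 36 mm across; origin at the centre of its underside.
- pole_basket: Bystander: flat black ring (trekking-pole basket), 64 mm across, 10 mm thick; origin at the centre of its underside.
- cleat: The same piece as point cleat_center; origin at its underside centre.
- tip_a: The same piece as point tip_a_center; origin at its underside centre.
- tip_b: The same piece as point tip_b_center; origin at its underside centre.
Mind the look-alikes: they are no part of the job. Leave any yellow look-alike of the tip_a alone. What is shaped like the tip_b but yellow is not meant.

How it is judged:
By the outcome, as a careful person would: the job done as asked, in the order asked, and still so for the second after the job is handed in, with the robot touching nothing.
It also fails if it takes over 64 s, if anything falls off the work surface, if the arm or the gripper's body presses on something with over 40 N, if the wrist force passes 120 N, or if a joint passes its speed limit or range.

### The arm

A 6-joint arm with a two-finger parallel gripper is mounted at the origin on the work surface. World frame = base frame: x ahead of the robot, y to its left, z up, the work surface at z = 0. Lengths are in m, angles in rad, forces in N, time in s.
With the tool pointing down it reaches from about 0.325 to 0.775 m from the base axis. Payload 5.5 kg.
Tool frame: the origin (TCP) lies between the finger pads; the fingertips stand 8 mm ahead of it and the grasp point (between the pads) lies 11 mm behind it (tcp_to_tips is the distance from the TCP to the fingertips, in m); z points along the fingers, y is the direction in which the jaws open and shut (so a half turn about z gives the same grasp; the last joint's range is limited). The gripper opens to 88 mm and grips with 3 to 60 N. Pads are 20 mm wide; open, the fingers measure 115 mm over their backs; the gripper's body (75 mm by 178 mm) begins 61 mm behind the grasp point.
Start: joints at [1.266, 0.091, 1.231, -0, 1.82, -0.057], TCP at [0.147, 0.582, 0.231] pointing down, gripper open.
Joint ranges: [-2.87, 2.87], [-0.86, 2.18], [0.17, 2.46], [-1.51, 4.65], [0.06, 2.69], [-2.65, 2.65]. Speed limits (rad/s): [2.57, 2.57, 3.01, 3.14, 3.14, 3.14].

### API

Orientations are given as a unit quaternion [w, x, y, z].
In Python, from bench import * gives the robot as it stands. Calls block until the motion is done:
- move_to(position, orientation): joint-space move of the TCP to a pose.
- move_l(position, speed=0.15, orientation=None): straight line of the TCP; orientation=None keeps the orientation; speed is the mean speed in m/s.
- movej(angles): joint-space move.
- gripper_open() and close(): open the fingers fully, or close them until they stop; the grip force is fixed at half the most.
- hold(seconds).
- inverse_kinematics(position, orientation): joint angles nearest the present ones, or None.
- state(): the state.
- get_image(name): name is "side" or "top" or "wrist"; returns a dict with "frame" (480x640x3 uint8, blue, green, red), "depth" (480x640 float32, m along the optical axis (not along the pixel's ray), 0 where there is no reading), "camera_matrix" (3x3 intrinsics, pixels), "view" (4x4, takes a point from world to camera coordinates). Camera axes: x right, y up, looking along -z (the intrinsics and any distortion apply to the point x, -y, -z); pixel columns grow to the right and rows downward; lengths in m; the calibration is good to about 2 mm. A picture is of the moment at which its call begins.
A pose or a line that the arm cannot do raises IKError and nothing moves.
- job_done(): hands the job in, once; it reports no verdict.
The state is a dict: "time": time; "joint_pos": joint angles; "dq": joint speeds; "joint_torque": joint torques, N m; "ee_pos": TCP position; "ee_rot": TCP orientation; "ft_force": force on the tool from outside, world axes, zero at the start; "moment": the same for the moment, N m; "finger_gap": finger opening in m.
Only numpy, scipy, OpenCV 4.12 (cv2) and the standard library are available. Lean on these libraries where they do the work, as an engineer would, in place of code of your own. Each camera call takes 0.05 s, during which the arm holds its last target.

## Working session

There is one attempt and no reset: what is moved stays moved. The work goes in short steps, each a Python script; the robot and the scene stay as the last script left them, time stands still between calls to the robot, and variables do not carry over. Pictures are saved under pics/ and viewed, and the job is handed in when it is done.

```bash
ls; mkdir -p pics; python3 - <<'E'
from bench import *
import cv2, numpy as np, pickle
print(state())
for n in ["side","top","wrist"]:
    d=get_image(n); cv2.imwrite(f"pics/{n}0.png",d["frame"]); pickle.dump(d,open(f"{n}0.pkl","wb")); print(n,d["camera_matrix"].tolist(),d["view"].round(4).tolist())
E
```

```text
pics
{'time': 0.0, 'joint_pos': array([ 1.26625102e+00,  9.17896228e-02,  1.23188903e+00,  5.97454153e-06,
        1.81981106e+00, -5.67001112e-02]), 'dq': array([-0.0008063 , -0.00083183, -0.00144029,  0.00098262,  0.00026198,
        0.00031636]), 'joint_torque': array([-7.76884172e-04, -4.46450114e+01, -4.06447721e+01,  6.98137935e-02,
        2.94324209e-02, -1.26381733e-04]), 'ee_pos': array([0.14710099, 0.58138535, 0.22954656]), 'ee_rot': array([-1.73244789e-04,  1.23604881e-01,  9.92331061e-01, -9.32579490e-04]), 'ft_force': array([-0.25755777, -0.71354646,  0.11398317]), 'moment': array([0.00141428, 0.00216404, 0.07017183]), 'finger_gap': 0.08752872853482034}
side [[470.8141808258299, 0.0, 321.2332714160505], [0.0, 470.8141808258299, 240.04202479501996], [0.0, 0.0, 1.0]] [[-0.9686, -0.2484, 0.0045, 0.5345], [0.2139, -0.8243, 0.5242, -0.2924], [-0.1265, 0.5087, 0.8516, -0.8874], [0.0, 0.0, 0.0, 1.0]]
top [[564.0548370892352, 0.0, 323.65303571079164], [0.0, 564.0548370892352, 232.2233055251452], [0.0, 0.0, 1.0]] [[-0.0821, -0.9966, -0.0054, -0.0422], [0.9689, -0.0811, 0.2337, -0.601], [-0.2334, 0.014, 0.9723, -1.3849], [0.0, 0.0, 0.0, 1.0]]
wrist [[368.51684412046416, 0.0, 316.70271453970236], [0.0, 368.51684412046416, 237.21791372188468], [0.0, 0.0, 1.0]] [[0.2457, 0.9693, -0.0002, -0.602], [-0.9323, 0.2363, -0.2739, 0.0331], [-0.2654, 0.0675, 0.9618, -0.3897], [0.0, 0.0, 0.0, 1.0]]
```

View pics/side0.png

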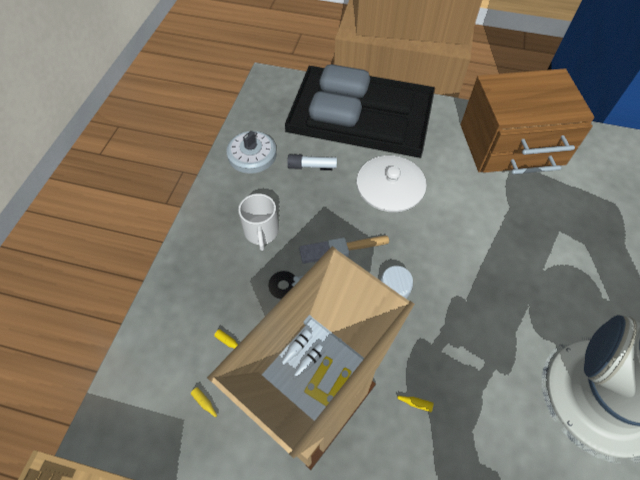

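View pics/top0.png

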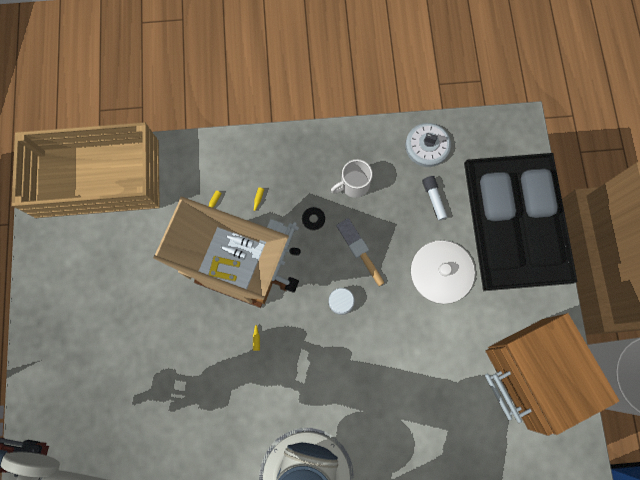

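View pics/wrist0.png

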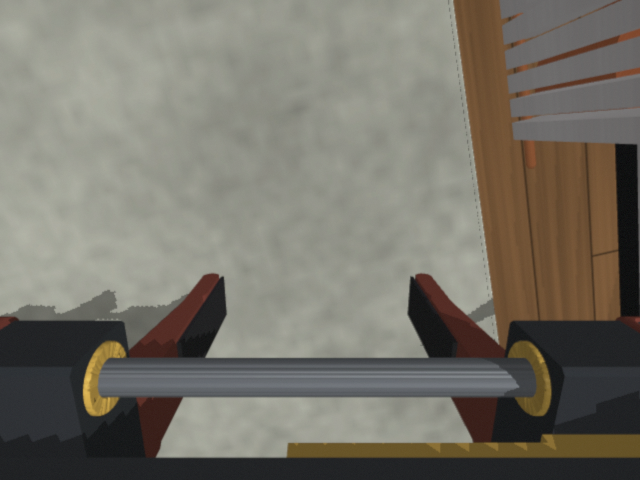

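The top view shows the hopper at about (225,252), with its front facing image right (world -y). The trap knob is near (295,251) and the bolt knob near (290,285). The side view shows the cleat and two tips inside, and three yellow tip look-alikes on the bench. I'll enlarge the crop and measure.

```bash
cat > h.py <<'E'
import numpy as np, cv2, pickle
from scipy.spatial.transform import Rotation as R
def ld(n): return pickle.load(open(n,"rb"))
def cloud(d):
    K=d["camera_matrix"]; z=d["depth"]; v,u=np.mgrid[0:480,0:640]
    P=np.stack([(u-K[0,2])/K[0,0]*z,-(v-K[1,2])/K[1,1]*z,-z],-1)
    V=d["view"]; return (P-V[:3,3])@V[:3,:3]
def proj(d,p):
    p=np.atleast_2d(p);V=d["view"];K=d["camera_matrix"];c=p@V[:3,:3].T+V[:3,3]
    return np.stack([K[0,0]*c[:,0]/-c[:,2]+K[0,2],K[1,1]*-c[:,1]/-c[:,2]+K[1,2]],-1)
E
python3 - <<'E'
from h import *
d=ld("top0.pkl"); f=d["frame"]
c=f[180:320,140:320]; cv2.imwrite("pics/top0c.png",cv2.resize(c,None,fx=4.2,fy=4.2,interpolation=cv2.INTER_CUBIC))
s=ld("side0.pkl"); c=s["frame"][240:475,190:430]; cv2.imwrite("pics/side0c.png",cv2.resize(c,None,fx=2.5,fy=2.5,interpolation=cv2.INTER_CUBIC))
for d in (d,s):
    W=cloud(d); z=W[...,2]
    m=((z>0.296)&(z<0.312)&(W[...,1]>0)&(W[...,1]<.5)&(W[...,0]>.3)&(W[...,0]<.8)).astype(np.uint8)
    n,l,st,_=cv2.connectedComponentsWithStats(m); print(st)
    P=W[m>0][:,:2].astype(np.float32); 
    r=cv2.minAreaRect(P); print(len(P),r, cv2.boxPoints(r))
E
```

```text
[[     0      0    640    480 305859]
 [   153    197    131    103   1341]]
1341 ((0.5272570252418518, 0.13491703569889069), (0.2557212710380554, 0.14910593628883362), 64.96309661865234) [[ 0.40559855  0.05062173]
 [ 0.54069376 -0.01248018]
 [ 0.6489155   0.21921234]
 [ 0.5138203   0.28231424]]
[[     0      0    640    480 303490]
 [   207    253    208    206   3709]
 [   334    255      1      1      1]]
3710 ((0.527411937713623, 0.13403670489788055), (0.2561676800251007, 0.1488240659236908), 64.80873107910156) [[ 0.40555933  0.04980753]
 [ 0.54022896 -0.01353817]
 [ 0.6492646   0.21826589]
 [ 0.5145949   0.28161156]]
```

View pics/top0c.png

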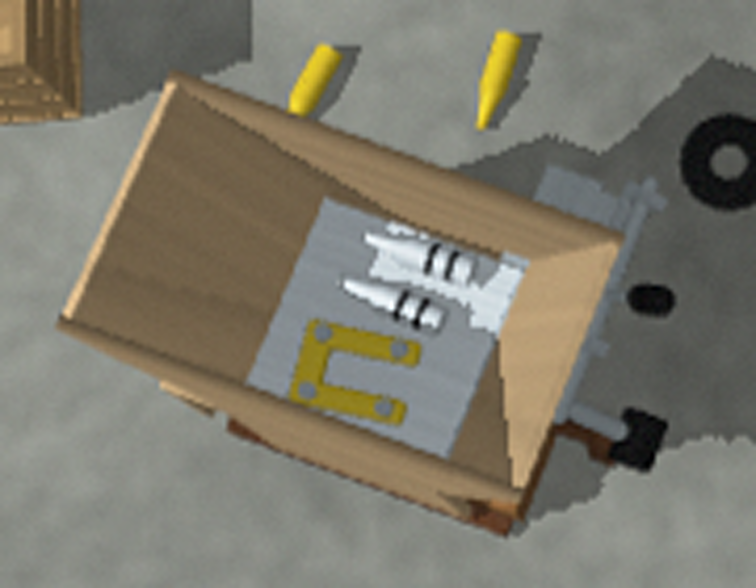

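View pics/side0c.png

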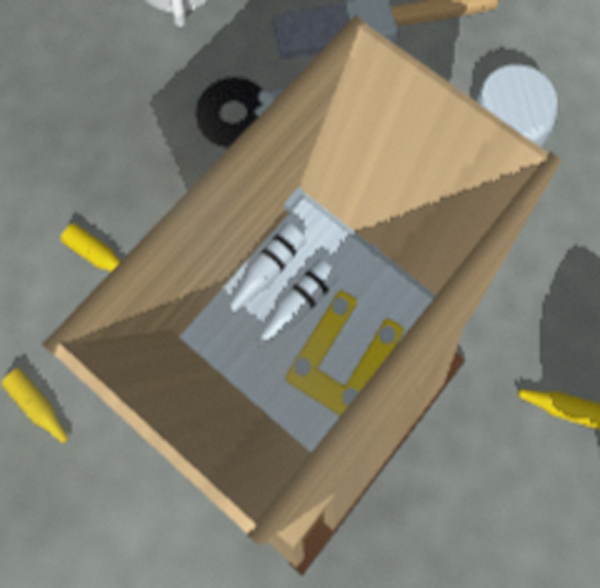

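The 3-D fit gives the hopper centre (0.527, 0.1345) and back axis ≈ (0.424, 0.906), so hopper -y points toward larger world x. That makes the oval at top (295,251) the bolt knob and the boxy black cylinder on the grey bar at (291,284) the trap knob. The yellow tapered pieces, top (215,199), (259,198) and (256,337), are look-alikes; the real tips are the silver ones in the hopper.

```bash
cat >> h.py <<'E'
TH=np.deg2rad(64.9)
HX=np.array([np.cos(TH),np.sin(TH),0]);HY=np.array([-np.sin(TH),np.cos(TH),0]);HZ=np.array([0,0,1.])
H0=np.array([0.5273,0.1345,0]); M=np.stack([HX,HY,HZ])
def toH(P): return (np.asarray(P)-H0)@M.T
def toW(P): return np.asarray(P)@M+H0
E
python3 - <<'E'
from h import *
d=ld("top0.pkl"); f=d["frame"].astype(int); W=cloud(d); H=toH(W)
for nm,(u0,u1,v0,v1) in dict(bolt=(286,304,243,260),trap=(280,302,274,296)).items():
    m=np.zeros((480,640),bool); m[v0:v1,u0:u1]=f.max(2)[v0:v1,u0:u1]<45
    m&=(W[...,2]>0.05)
    P=H[m]; v,u=np.nonzero(m)
    print(nm,len(P),"px",u.min(),u.max(),v.min(),v.max(),"med",np.median(P,0).round(4),"min",P.min(0).round(4),"max",P.max(0).round(4))
# trap floor points, rim of drawer
s=ld("side0.pkl");Hs=toH(cloud(s))
for X in (H,Hs):
    m=(abs(X[...,0])<.06)&(abs(X[...,1])<.065)&(X[...,2]>.14)&(X[...,2]<.2)
    print(np.percentile(X[m][:,2],[5,25,50,75,95]).round(4))
    m=(X[...,0]<-.115)&(X[...,0]>-.25)&(abs(X[...,1])<.12)&(X[...,2]>.03)&(X[...,2]<.28)
    P=X[m];print(len(P),P.min(0).round(3),P.max(0).round(3))
# predicted vs
for p in ([-.149,-.02,.094],[-.149,.045,.094]): print(proj(d,toW(p)))
yy=H[...,1];print()
E
```

```text
bolt 66 px 290 300 248 254 med [-0.1391 -0.0651  0.1901] min [-0.1505 -0.0751  0.1739] max [-0.1251 -0.0573  0.1992]
trap 127 px 284 298 277 291 med [-0.1514  0.0021  0.1042] min [-0.3017 -0.0151  0.0923] max [-0.1363  0.1586  1.4867]
[0.1599 0.1629 0.1656 0.1754 0.1819]
336 [-0.25  -0.075  0.031] [-0.115  0.017  0.199]
[0.1619 0.1633 0.1646 0.1764 0.1812]
1 [-0.118  0.074  0.278] [-0.118  0.074  0.278]
[[294.21420873 276.7723461 ]]
[[284.73925221 301.24052154]]
```

```bash
cat >> h.py <<'E'
def quat(tilt=40,sgn=1):
    t=np.deg2rad(tilt); z=np.sin(t)*HX-np.cos(t)*HZ; y=sgn*HY; x=np.cross(y,z)
    q=R.from_matrix(np.stack([x,y,z],1)).as_quat(); return [q[3],q[0],q[1],q[2]]
def tcp(grasp,tilt=40,back=0):  # hopper-frame grasp point -> world TCP
    t=np.deg2rad(tilt); a=np.array([np.sin(t),0,-np.cos(t)])
    return list(toW(np.asarray(grasp)+a*(0.011-back)))
BK=np.array([-.1365,-.065,.184]); HG=np.array([-.065,0,.165])
def TK(th): # trap knob at angle th
    a=np.arctan2(71,84)-th; return HG+.110*np.array([-np.cos(a),0,-np.sin(a)])
E
python3 - <<'E'
from h import *; from bench import *
w=ld("wrist0.pkl");V=w["view"];c=-V[:3,:3].T@V[:3,3];s=state();q=s["ee_rot"];r=R.from_quat([q[1],q[2],q[3],q[0]])
print("cam in tool",r.inv().apply(c-s["ee_pos"]))
for sg in (1,-1):
    for nm,p in dict(boltpre=tcp(BK,back=.1),bolt=tcp(BK),boltout=tcp(BK+[0,-.036,0]),trap0=tcp(TK(0)),trap0pre=tcp(TK(0),back=.1),trap1=tcp(TK(1.15)),hi=tcp(BK+[0,0,.15],back=.1)).items():
        k=inverse_kinematics(p,quat(40,sg)); print(sg,nm,np.round(p,3),None if k is None else np.round(k,2))
for p in ([.2,.5,.5],[.15,.5,.45],[.147,.581,.45]):
    k=inverse_kinematics(p,list(s["ee_rot"])); print(p,k)
E
```

```text
cam in tool [ 0.07458643  0.00209129 -0.15398929]
1 boltpre [ 0.504 -0.068  0.252] None
1 bolt [ 0.531 -0.01   0.176] None
1 boltout [ 0.564 -0.026  0.176] None
1 trap0 [0.467 0.006 0.086] None
1 trap0pre [ 0.44  -0.052  0.162] None
1 trap1 [ 0.461 -0.008  0.204] None
1 hi [ 0.504 -0.068  0.402] None
-1 boltpre [ 0.504 -0.068  0.252] [-0.65 -0.21  1.62  0.71  1.82 -0.06]
-1 bolt [ 0.531 -0.01   0.176] [-0.52 -0.21  1.76  0.7   1.64 -0.05]
-1 boltout [ 0.564 -0.026  0.176] [-0.51 -0.11  1.67  0.7   1.63 -0.05]
-1 trap0 [0.467 0.006 0.086] [-0.56 -0.34  2.03  0.69  1.56 -0.17]
-1 trap0pre [ 0.44  -0.052  0.162] [-0.71 -0.37  1.91  0.68  1.76 -0.19]
-1 trap1 [ 0.461 -0.008  0.204] [-0.59 -0.4   1.86  0.7   1.75 -0.05]
-1 hi [ 0.504 -0.068  0.402] [-0.65 -0.16  1.31  0.77  2.02  0.13]
[0.2, 0.5, 0.5] [ 1.12724629e+00  1.85310499e-01  6.18265190e-01 -2.95201723e-04
  2.33948049e+00 -1.95955946e-01]
[0.15, 0.5, 0.45] [ 1.21421643e+00  5.03713514e-02  8.68118337e-01 -1.06164391e-04
  2.22457941e+00 -1.08845243e-01]
[0.147, 0.581, 0.45] [ 1.26622645e+00  2.82650847e-01  6.07146667e-01 -9.53932839e-06
  2.25327397e+00 -5.67767240e-02]
```

```bash
python3 - <<'E'
from h import *; from bench import *
s=state(); move_to([.15,.56,.47],list(s["ee_rot"]))
move_to(tcp(BK+[0,0,.15],back=.1),quat(40,-1))
move_to(tcp(BK,back=.1),quat(40,-1))
s=state();print(s["time"],toH(s["ee_pos"]),toH(tcp(BK,back=.1)))
for n in ["wrist","top"]:
    d=get_image(n); cv2.imwrite(f"pics/{n}1.png",d["frame"]); pickle.dump(d,open(f"{n}1.pkl","wb"))
    print(proj(d,toW(BK)),proj(d,toW(TK(0))))
E
```

```text
4.3333 [-0.19317958 -0.06522843  0.25380949] [-0.1937081  -0.065       0.25217796]
[[316.22595388 250.43708379]] [[243.99903658 300.98480197]]
[[293.99131371 251.21759202]] [[291.32329364 284.25046809]]
```

View pics/wrist1.png

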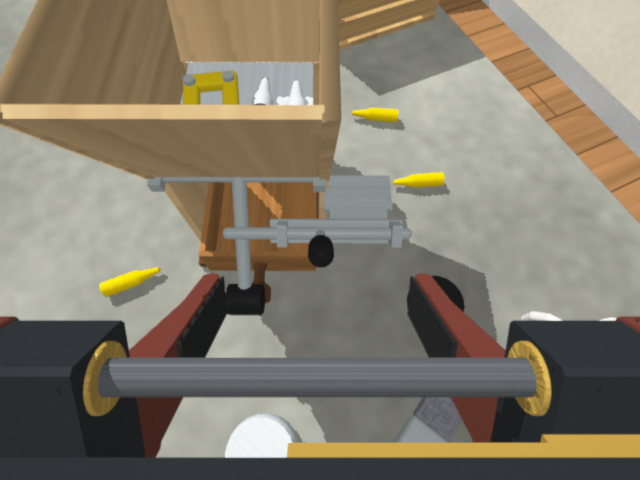

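View pics/top1.png

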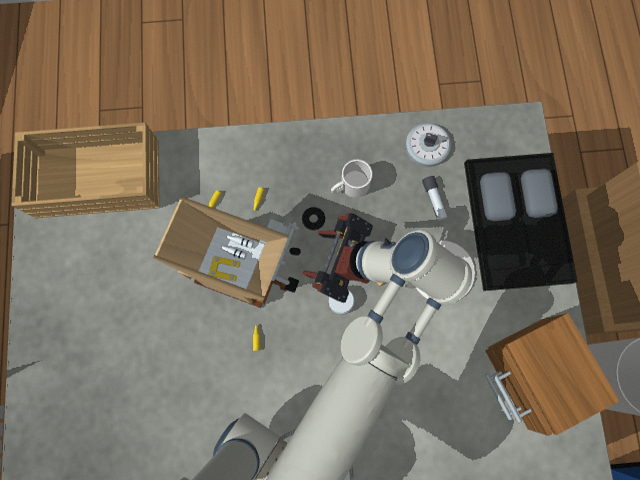

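The wrist view shows the bolt knob at (320,251) against a prediction of (316,250), so it sits about 2 mm further to -y. The trap knob is at (245,299), as predicted. Next I move in and grip the bolt knob.

```bash
cat >> h.py <<'E'
def rep(tag=""):
    from bench import state
    s=state(); print(tag,round(s["time"],2),"tcpH",toH(s["ee_pos"]).round(4),"F_H",(M@s["ft_force"]).round(1),"gap",round(s["finger_gap"],4)); return s
E
python3 - <<'E'
from h import *; from bench import *
G=BK+np.array([-.0025,-.002,.003])
move_l(tcp(G),0.12); rep("at")
close(); rep("closed")
d=get_image("wrist"); cv2.imwrite("pics/wrist2.png",d["frame"])
E
```

```text
at 5.38 tcpH [-0.1321 -0.0673  0.1793] F_H [-0.5  0.6  0.4] gap 0.0878
closed 6.47 tcpH [-0.1319 -0.0671  0.1786] F_H [ 0.7 -0.4 -0.2] gap 0.0172
```

View pics/wrist2.png

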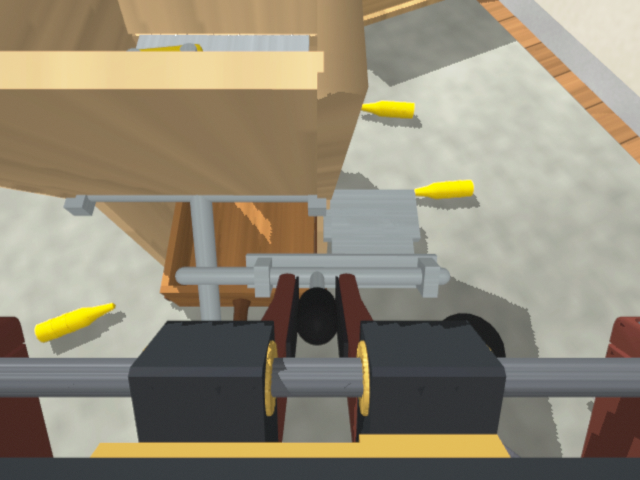

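The knob at (318,315) is centred between the pads. Now I draw the bolt.

```bash
python3 - <<'E'
from h import *; from bench import *
s=state();p0=s["ee_pos"]; G=BK+np.array([-.0025,-.002,.003])
b=np.array(tcp(G))
for dd in (.02,.033,.0355,.037):
    move_l(list(b-HY*dd),0.06); s=rep(dd)
    print(toH(s["ee_pos"])[1]-toH(p0)[1])
d=get_image("wrist"); cv2.imwrite("pics/wrist3.png",d["frame"])
E
```

```text
0.02 7.0 tcpH [-0.1319 -0.0877  0.1786] F_H [-0.4 -2.4 -0.5] gap 0.0169
-0.0205953007117209
0.033 7.37 tcpH [-0.132  -0.1006  0.1786] F_H [ 0.5 -1.2 -0.2] gap 0.0173
-0.03346695366461627
0.0355 7.62 tcpH [-0.1319 -0.1013  0.1785] F_H [-2.2  4.6  1.7] gap 0.0173
-0.034134943487055924
0.037 7.87 tcpH [-0.1318 -0.1013  0.1784] F_H [-2.5 11.3  3.5] gap 0.017
-0.03422623351131829
```

View pics/wrist3.png

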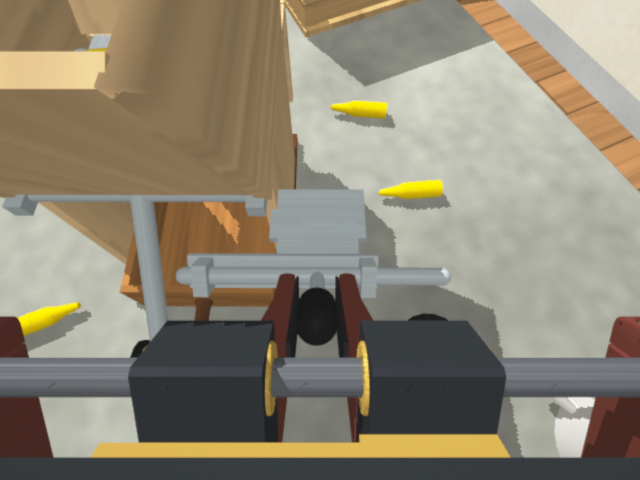

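The bolt is at its stop: it travelled 34.5 mm, the force rose to 11 N, and the rod tip at (183,275) is clear of the lever. I release it and grip the trap knob.

```bash
python3 - <<'E'
from h import *; from bench import *
G=BK+np.array([-.0025,-.002,.003])
move_l(list(np.array(tcp(G))-HY*.035),0.06)
gripper_open(); rep("open")
move_l(tcp(G-[0,.035,0],back=.09),0.2)
T=TK(0)
move_l(tcp(T,back=.09),0.25); 
d=get_image("wrist"); cv2.imwrite("pics/wrist4.png",d["frame"]); print(proj(d,toW(T)), proj(d,toW(BK+[0,-.037,0])))
move_l(tcp(T),0.12); rep("at")
close(); rep("closed")
d=get_image("wrist"); cv2.imwrite("pics/wrist5.png",d["frame"])
E
```

```text
open 9.32 tcpH [-0.1319 -0.102   0.1786] F_H [ 0.4 -0.2  1.2] gap 0.0881
[[316.21045568 254.20055875]] [[541.13414666 155.3511481 ]]
at 11.57 tcpH [-0.142  -0.0004  0.0862] F_H [-0.6 -0.4  0.9] gap 0.088
closed 12.47 tcpH [-0.1421 -0.0011  0.0857] F_H [ 0.8 -5.4 -2.2] gap 0.0319
```

View pics/wrist4.png

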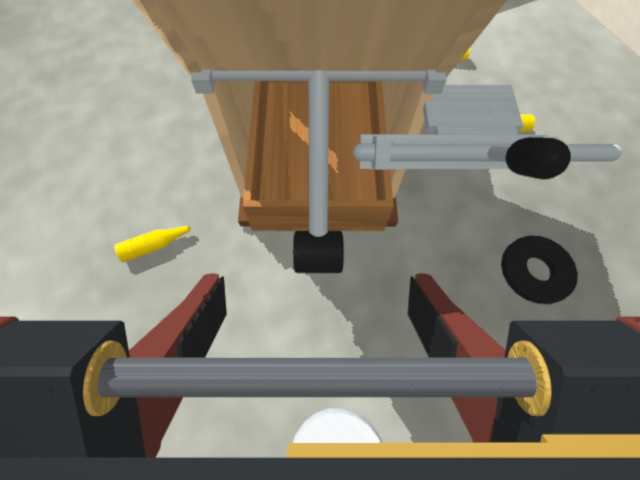

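View pics/wrist5.png

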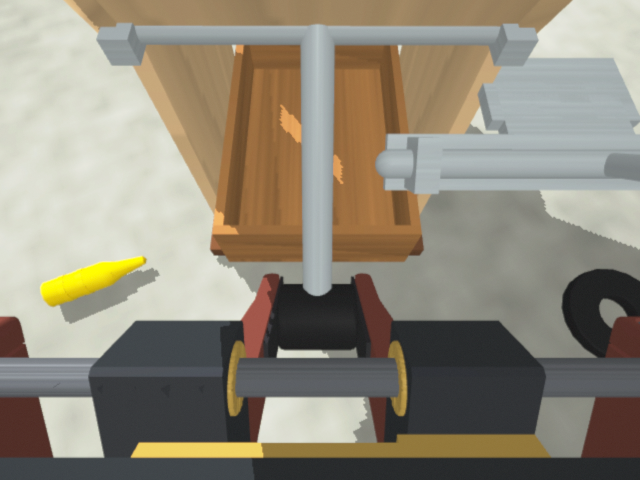

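```bash
python3 - <<'E'
from h import *; from bench import *
for th in np.linspace(0,1.17,7)[1:]:
    move_l(tcp(TK(th)+[0,-.0005,0]),0.08); s=rep(round(th,2))
hold(0.6)
for n in ("side","top","wrist"):
    d=get_image(n); cv2.imwrite(f"pics/{n}6.png",d["frame"])
E
```

```text
0.19 12.94 tcpH [-0.154  -0.0011  0.1042] F_H [-1.  -0.4  4.9] gap 0.0315
0.39 13.36 tcpH [-0.1624 -0.0011  0.1235] F_H [ 0.2 -3.3  4.9] gap 0.0319
0.58 13.78 tcpH [-0.167  -0.001   0.1441] F_H [ 2.5 -4.8  4.1] gap 0.0319
0.78 14.19 tcpH [-0.1675 -0.001   0.1651] F_H [ 2.8 -4.5  2.4] gap 0.0319
0.97 14.61 tcpH [-0.1638 -0.001   0.1856] F_H [ 3.2 -6.6  0.3] gap 0.0318
1.17 15.03 tcpH [-0.1563 -0.001   0.2051] F_H [ 3.1 -6.5 -1.2] gap 0.0317
```

View pics/side6.png

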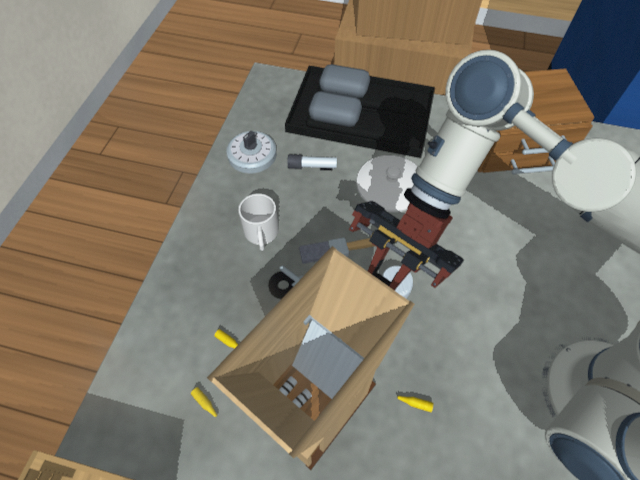

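View pics/wrist6.png

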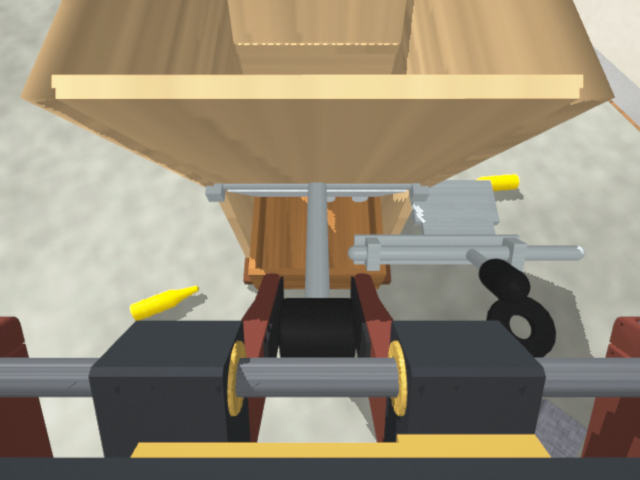

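View pics/top6.png

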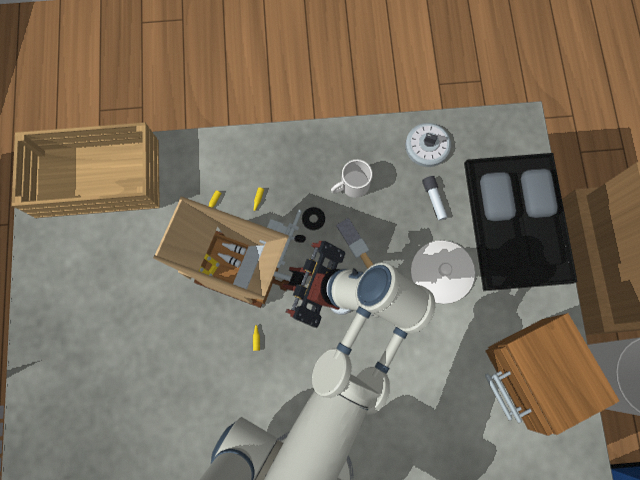

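```bash
python3 - <<'E'
from h import *; from bench import *
move_l(tcp(TK(1.195)+[0,-.0005,0]),0.05); s=rep()
g=toH(s["ee_pos"])-.011*np.array([.643,0,-.766])-HG; print("lever up deg",np.degrees(np.arctan2(g[2],-g[0])))
hold(.3)
a=get_image("top");b=get_image("side");pickle.dump(a,open("top7.pkl","wb"));pickle.dump(b,open("side7.pkl","wb"))
A=cv2.resize(a["frame"][190:310,150:310],(640,480),interpolation=cv2.INTER_CUBIC)
cv2.imwrite("pics/top7c.png",A)
cv2.imwrite("pics/side7c.png",cv2.resize(b["frame"][300:440,220:400],(720,560),interpolation=cv2.INTER_CUBIC))
E
```

```text
16.02 tcpH [-0.1556 -0.001   0.2064] F_H [ 1.5 -7.7 -4.4] gap 0.0316
lever up deg 26.99749958809152
```

View pics/top7c.png

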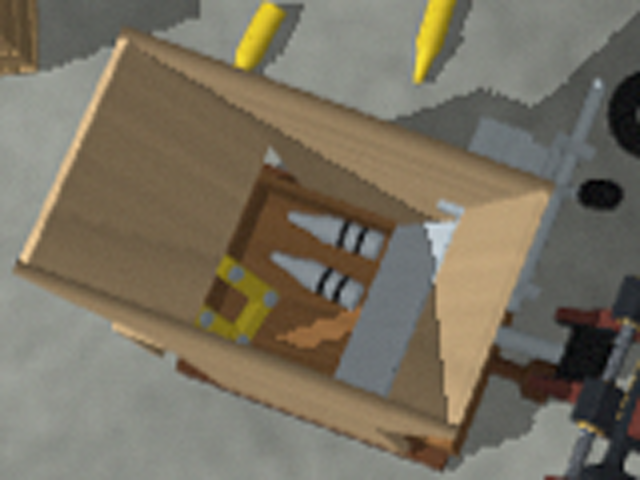

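View pics/side7c.png

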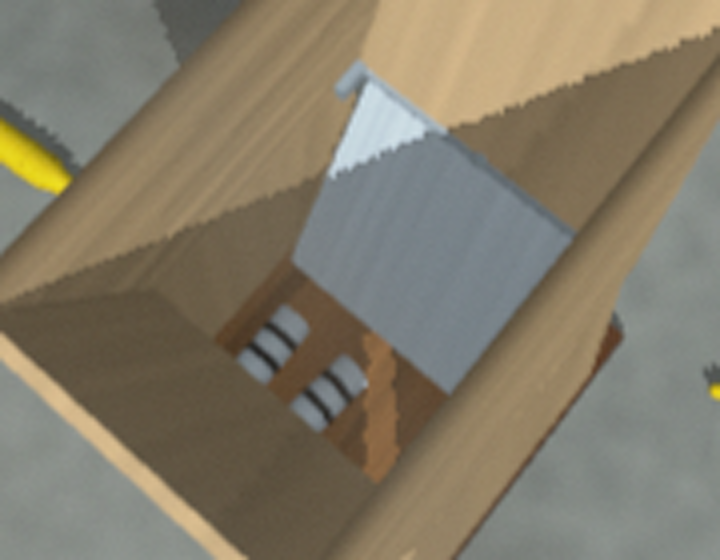

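```bash
python3 - <<'E'
from h import *
d=ld("top7.pkl");f=d["frame"];H=toH(cloud(d));hsv=cv2.cvtColor(f,cv2.COLOR_BGR2HSV)
box=(abs(H[...,0])<.13)&(abs(H[...,1])<.07)&(H[...,2]<.14)
y=box&(hsv[...,0]>22)&(hsv[...,0]<35)&(hsv[...,1]>150)
g=box&(hsv[...,1]<50)&(H[...,0]>-.03)
for m in (y,g):
    P=H[m];print(len(P),np.percentile(P,[2,50,98],axis=0).round(3).tolist())
print(H[box][:,2].min(), np.percentile(H[box&~y&~g][:,2],[5,25,50]))
E
```

```text
141 [[0.063, 0.0, 0.012], [0.073, 0.02, 0.035], [0.093, 0.045, 0.072]]
606 [[-0.029, -0.057, 0.007], [0.011, -0.016, 0.032], [0.083, 0.047, 0.098]]
-0.010254759729340751 [-0.00394295  0.00414925  0.01039046]
```

All three pieces have dropped into the drawer. Both tips lie flat, while the cleat is leaning on the drawer's back wall with its top at z≈0.07. The panel's path stays clear of it, so I close the trap now and take a better look afterwards.

```bash
python3 - <<'E'
from h import *; from bench import *
def ang(s):
    g=toH(s["ee_pos"])-.011*np.array([.643,0,-.766])-HG; return np.arctan2(71,84)-np.arctan2(-g[2],-g[0])
for th in list(np.linspace(1.195,0.03,7)[1:])+[-.01,-.03]:
    move_l(tcp(TK(th)+[0,-.0005,0]),0.08); s=rep(round(th,2)); print(ang(s))
d=get_image("wrist"); cv2.imwrite("pics/wrist8.png",d["frame"])
a=get_image("top");pickle.dump(a,open("top8.pkl","wb"));cv2.imwrite("pics/top8c.png",cv2.resize(a["frame"][190:310,150:310],(640,480),interpolation=cv2.INTER_CUBIC))
E
```

```text
1.0 16.84 tcpH [-0.1632 -0.001   0.1882] F_H [ 2.2 -5.9 -1.3] gap 0.0318
0.993351816814062
0.81 17.26 tcpH [-0.1677 -0.001   0.1673] F_H [ 0.3 -5.1  0.3] gap 0.032
0.799272244886002
0.61 17.68 tcpH [-0.168  -0.001   0.1458] F_H [-0.6 -5.7 -0.4] gap 0.0315
0.6042449017794305
0.42 18.09 tcpH [-0.1641 -0.001   0.1247] F_H [-0.1 -6.8 -0.7] gap 0.032
0.4104694237103761
0.22 18.51 tcpH [-0.1562 -0.001   0.1049] F_H [-1.1 -6.7 -2.1] gap 0.0317
0.21738239881348476
0.03 18.93 tcpH [-0.1447 -0.001   0.0869] F_H [ 1.5 -6.9 -2.7] gap 0.0318
0.02489120742530415
-0.01 19.18 tcpH [-0.1422 -0.001   0.0837] F_H [-3.4 -6.3 -1.6] gap 0.0321
-0.011504482877742528
-0.03 19.43 tcpH [-0.1416 -0.0011  0.0831] F_H [-12.3  -1.    7.3] gap 0.0321
-0.01923171600670326
```

View pics/wrist8.png

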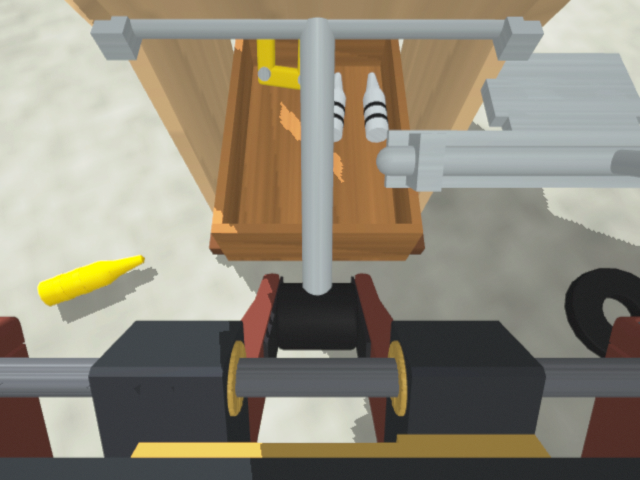

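View pics/top8c.png

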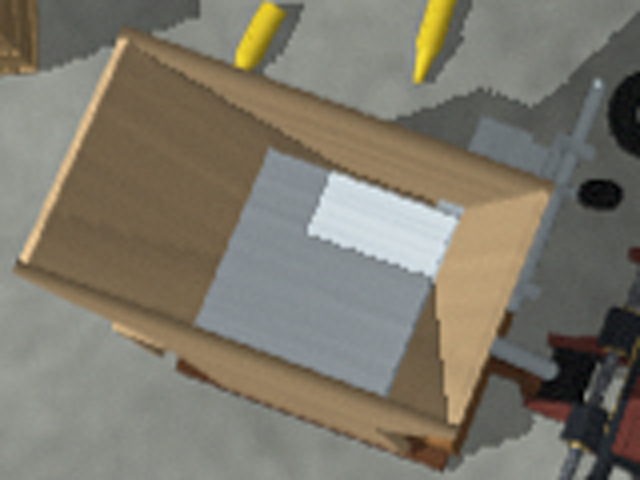

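The trap is at its shut stop (force rose to 14 N, hopper floor closed and empty). Next: release, then push the bolt home.

```bash
python3 - <<'E'
from h import *; from bench import *
gripper_open(); rep("open")
move_l(tcp(TK(0)+[0,-.0005,0],back=.09),0.25)
d=get_image("wrist"); cv2.imwrite("pics/wrist9.png",d["frame"]); print("knob pred",proj(d,toW(TK(0))))
G=BK+np.array([-.0025,-.0365,.003])
move_l(tcp(G,back=.09),0.25)
move_l(tcp(G),0.15); close(); rep("closed")
for dd in (.02,.033,.0355,.037,.039):
    move_l(list(np.array(tcp(G))+HY*dd),0.06); s=rep(dd)
d=get_image("wrist"); cv2.imwrite("pics/wrist10.png",d["frame"])
E
```

```text
open 20.51 tcpH [-0.1398 -0.0005  0.0831] F_H [-0.  -0.6  0.5] gap 0.0875
knob pred [[315.63436613 252.94884234]]
closed 23.62 tcpH [-0.1319 -0.1012  0.1785] F_H [0.1 1.7 0.3] gap 0.017
0.02 24.1 tcpH [-0.1319 -0.0808  0.1785] F_H [-0.2  1.5  0.2] gap 0.017
0.033 24.47 tcpH [-0.1319 -0.0679  0.1785] F_H [ 0.3  1.8 -0.5] gap 0.0173
0.0355 24.72 tcpH [-0.1319 -0.0661  0.1786] F_H [ 1.6 -1.5 -1.2] gap 0.0172
0.037 24.97 tcpH [-0.132  -0.066   0.1786] F_H [ 4.  -7.6 -2.8] gap 0.017
0.039 25.22 tcpH [-0.1321 -0.0658  0.1788] F_H [  6.2 -15.1  -5.8] gap 0.0175
```

View pics/wrist9.png

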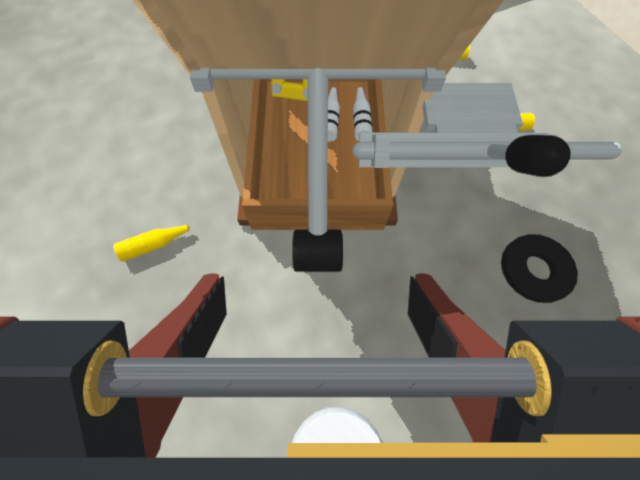

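View pics/wrist10.png

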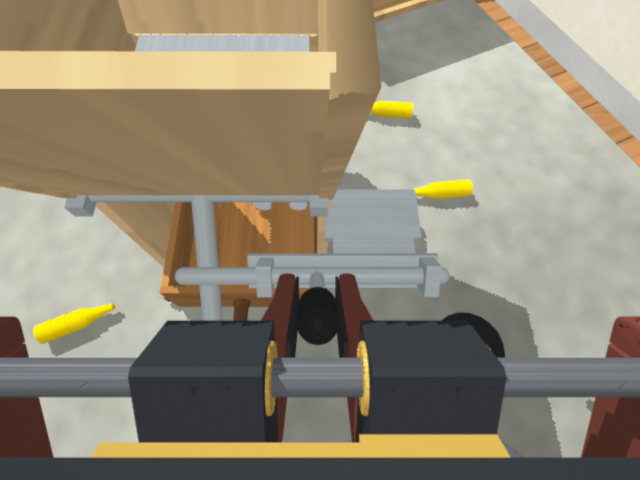

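The bolt is home (35 mm of travel, stop force 15 N, rod across the lever as at the start). I release, back off, and check the cleat from a low front viewpoint.

```bash
python3 - <<'E'
from h import *; from bench import *
gripper_open(); rep("open")
G=BK+np.array([-.0025,-.002,.003])
move_l(tcp(G,back=.1),0.25)
for tilt,p in ((60,[-.27,-.06,.12]),(55,[-.27,-.06,.14]),(50,[-.25,-.06,.14])):
    k=inverse_kinematics(tcp(p,tilt),quat(tilt,-1)); print(tilt,k)
    if k is not None:
        move_to(tcp(p,tilt),quat(tilt,-1)); break
rep()
for n in ("wrist","top","side"):
    d=get_image(n); cv2.imwrite(f"pics/{n}11.png",d["frame"]); pickle.dump(d,open(f"{n}11.pkl","wb"))
E
```

```text
open 26.43 tcpH [-0.1319 -0.0625  0.1786] F_H [0.  0.1 0. ] gap 0.0877
60 [-0.91606166  0.03234079  1.81250739  0.91703134  1.82159726 -0.48986714]
 27.65 tcpH [-0.2597 -0.06    0.1147] F_H [ 0.4 -0.2  0.4] gap 0.0879
```

View pics/wrist11.png

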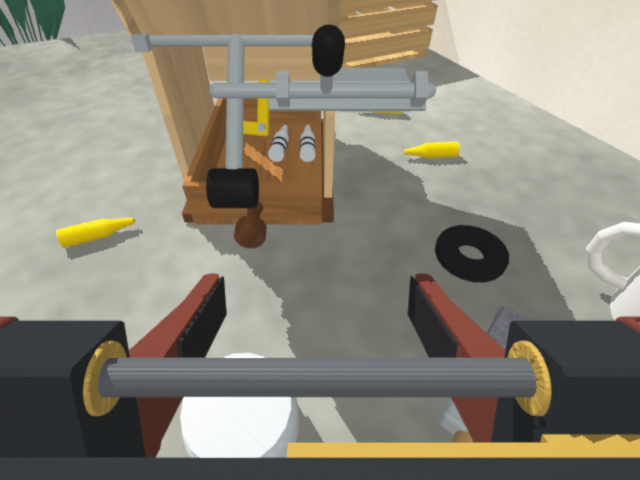

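View pics/top11.png

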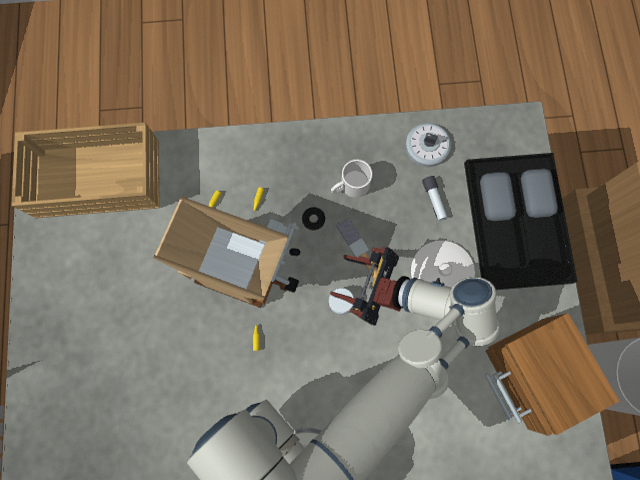

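```bash
python3 - <<'E'
from h import *
d=ld("wrist11.pkl");f=d["frame"];H=toH(cloud(d));hsv=cv2.cvtColor(f,cv2.COLOR_BGR2HSV)
y=np.zeros((480,640),bool);y[70:140,200:280]=True
y&=(hsv[...,0]>20)&(hsv[...,0]<35)&(hsv[...,1]>180)&(hsv[...,2]>150)
P=H[y];print(len(P),np.percentile(P,[1,10,50,90,99],axis=0).round(3).tolist())
# per-row along column band
v,u=np.nonzero(y)
for r in range(75,138,6):
    m=v==r
    if m.any(): print(r,u[m].min(),u[m].max(),np.median(H[r,u[m]],axis=0).round(3))
box=(abs(H[...,0])<.08)&(abs(H[...,1])<.05)&(H[...,2]<.06);g=H[box];print(np.percentile(g[:,2],[5,20,40]))
print("knobs: trap", H[188,233].round(4),"bolt",H[50,328].round(4), "pred px", proj(d,toW([TK(0),BK+[0,-.001,0]])))
cv2.imwrite("pics/w11c.png",cv2.resize(f[20:240,130:350],(800,600)[::-1] and (600,600),interpolation=cv2.INTER_CUBIC))
E
```

```text
542 [[0.061, 0.0, 0.014], [0.064, 0.002, 0.016], [0.069, 0.01, 0.031], [0.076, 0.027, 0.05], [0.087, 0.031, 0.073]]
81 259 267 [0.085 0.004 0.072]
99 258 267 [0.077 0.006 0.054]
105 257 267 [0.074 0.006 0.048]
111 257 268 [0.072 0.006 0.041]
117 257 268 [0.069 0.007 0.035]
123 244 268 [0.069 0.019 0.027]
129 244 268 [0.066 0.022 0.02 ]
135 258 266 [0.061 0.009 0.014]
[0.00875622 0.00919064 0.00957348]
knobs: trap [-0.1582 -0.0041  0.1031] bolt [-0.1498 -0.0661  0.1871] pred px [[231.36280403 190.18195182]
 [327.23876469  47.21072027]]
```

View pics/w11c.png

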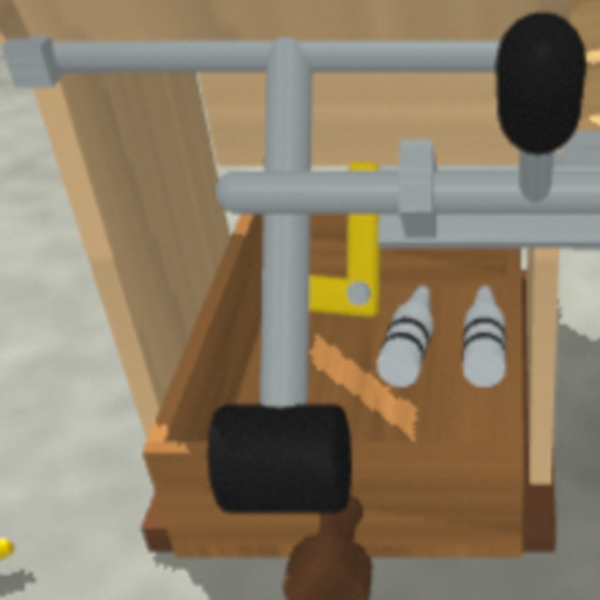

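The tips lie flat. The cleat stands inside the drawer on its floor, leaning on the back wall at about 65°. Its centre is ~33 mm above the floor and ~6 mm inside the back wall. I'll check whether the arm could reach in from behind to lay it flat.

```bash
python3 - <<'E'
from h import *; from bench import *
for tilt in (-50,-60,-70):
  for sg in (1,-1):
    for p in ([.12,.02,.075],[.06,.02,.07],[.22,.02,.15]):
        t=np.deg2rad(tilt); k=inverse_kinematics(list(toW(p)),quat(tilt,sg)); print(tilt,sg,p,None if k is None else np.round(k,2))
d=ld("wrist11.pkl");H=toH(cloud(d))
t=ld("top11.pkl");Ht=toH(cloud(t))
print("floor z",np.percentile(Ht[(abs(Ht[...,0])<.05)&(abs(Ht[...,1])<.05)&(Ht[...,2]>.1)][:,2],[5,50,95]))
E
```

```text
-50 1 [0.12, 0.02, 0.075] [ 0.59  0.83  0.78 -0.54  2.26 -2.3 ]
-50 1 [0.06, 0.02, 0.07] [ 0.55  0.68  1.01 -0.54  2.17 -2.3 ]
-50 1 [0.22, 0.02, 0.15] None
-50 -1 [0.12, 0.02, 0.075] [ 0.59  0.83  0.78 -0.54  2.26  0.84]
-50 -1 [0.06, 0.02, 0.07] [ 0.55  0.68  1.01 -0.54  2.17  0.85]
-50 -1 [0.22, 0.02, 0.15] None
-60 1 [0.12, 0.02, 0.075] [ 0.61  0.96  0.65 -0.68  2.38 -2.38]
-60 1 [0.06, 0.02, 0.07] [ 0.57  0.8   0.91 -0.66  2.28 -2.34]
-60 1 [0.22, 0.02, 0.15] None
-60 -1 [0.12, 0.02, 0.075] [ 0.61  0.96  0.65 -0.68  2.38  0.76]
-60 -1 [0.06, 0.02, 0.07] [ 0.57  0.8   0.91 -0.66  2.28  0.8 ]
-60 -1 [0.22, 0.02, 0.15] None
-70 1 [0.12, 0.02, 0.075] [ 0.62  1.1   0.55 -0.85  2.49 -2.5 ]
-70 1 [0.06, 0.02, 0.07] [ 0.59  0.92  0.83 -0.79  2.39 -2.41]
-70 1 [0.22, 0.02, 0.15] None
-70 -1 [0.12, 0.02, 0.075] [ 0.62  1.1   0.55 -0.85  2.49  0.64]
-70 -1 [0.06, 0.02, 0.07] [ 0.59  0.92  0.83 -0.79  2.39  0.73]
-70 -1 [0.22, 0.02, 0.15] None
floor z [0.15948436 0.16394763 0.16853832]
```

The only reachable approach from behind puts the forearm low over the hopper with no room to retreat. That risks more than it gains, and the cleat is stable inside the box. One last before/after check of the bench, then I hand in.

```bash
python3 - <<'E'
from h import *; from bench import *
move_l(list(state()["ee_pos"]+np.array([0,0,.06])-.05*HX),0.2); s=rep()
d=get_image("side");a=ld("side0.pkl")
for nm,(u0,u1,v0,v1) in dict(mug=(235,282,190,252),torch=(285,340,150,173),basket=(268,300,268,302),y1=(212,240,325,350),y2=(188,220,385,418),y3=(395,435,392,414)).items():
    print(nm,np.median(np.abs(d["frame"][v0:v1,u0:u1].astype(int)-a["frame"][v0:v1,u0:u1])))
w=get_image("wrist");cv2.imwrite("pics/w12.png",w["frame"]);cv2.imwrite("pics/s12.png",d["frame"])
E
```

```text
28.35 tcpH [-0.3095 -0.0612  0.177 ] F_H [-0.  -0.7 -0.3] gap 0.0877
mug 3.0
torch 2.0
basket 2.0
y1 3.0
y2 3.0
y3 4.0
```

View pics/w12.png

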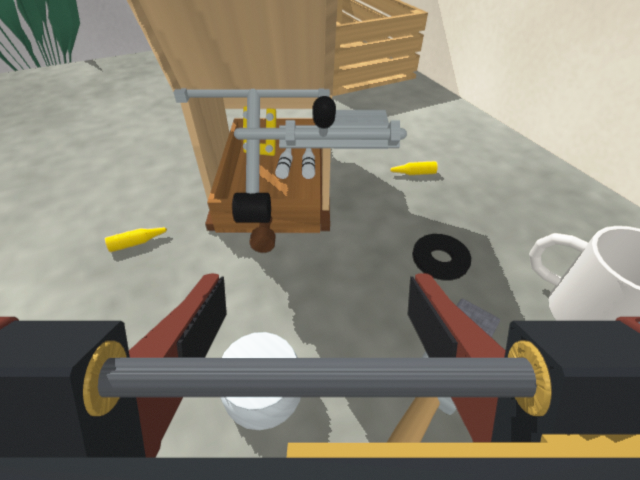

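View pics/s12.png

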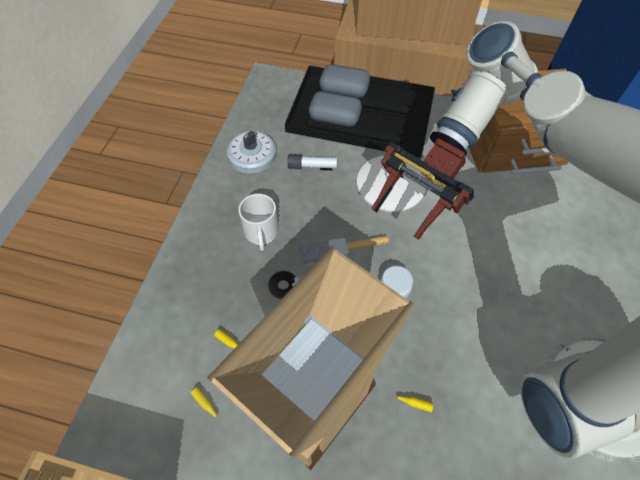

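The side view shows the hopper empty and shut, and every bystander where it was. The wrist view shows the bolt rod across the lever, with the tips and cleat in the drawer.

```bash
python3 - <<'E'
from bench import *
job_done(); print(state()["time"])
E
```

```text
the job is handed in; nothing more can be done
the job is handed in; nothing more can be done
```

The job is done and handed in after about 28 s. I drew the bolt to its stop, swung the trap wide open, and all three pieces dropped into the drawer box. I then swung the trap shut, pushed the bolt home, let go and backed the arm away.

**Trap and bolt:** the lever reached about 26–27° up when open. It closed onto its stop with the force rising to about 14 N. The bolt travelled 35 mm back to its home stop (15 N), and its rod lies across the lever as it did at the start.

**Pieces in the drawer:** both pole tips lie flat. The cleat landed less neatly: it stands on the drawer floor, leaning on the back wall at about 65°. I measured its centre about 6 mm inside the back wall and 9 mm below the wall top, and its upper edge sticks up past the wall. I left it that way because reaching it from behind risked hitting the hopper.

**Bench:** the mug, torch, pole basket and the three yellow look-alikes matched the first picture when compared by pixels. The lid, tin and brush I checked by eye only, and they look unmoved. The wrist force was near zero, with nothing touching the robot.

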